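Fasten the hasp of the long tool case

ROBOT

A 6-joint arm with a two-finger parallel gripper is mounted at the origin on the work surface. World frame = base frame: x ahead of the robot, y to its left, z up, the work surface at z = 0. Lengths are in mm, angles in degrees, forces in N, time in s.
With the tool pointing down it reaches from about 300 to 850 mm from the base axis. Payload 4.2 kg.
Tool frame: the origin (TCP) lies at the very end of the fingers, on their centre line; the grasp point (between the pads) lies 19 mm behind it (env.grip_depth is the distance from the TCP to the grasp point, in mm); z points along the fingers, y is the line along which they close (so a half turn about z gives the same grasp; the last joint's range is limited). The gripper opens to 91 mm and grips with 3 to 60 N. Pads are 32 mm wide; open, the fingers measure 118 mm over their backs; the gripper's body (76 mm by 178 mm) begins 60 mm behind the grasp point.
Start: joints at [73.568, 18.312, 89.639, -0, 72.044, -1.146], TCP at [151.598, 554.672, 213.976] pointing down, gripper open.
Joint ranges: [-177.97, 177.97], [-48.28, 115.42], [12.27, 149.76], [-77.06, 257.06], [2.81, 150.46], [-146.56, 146.56]. Speed limits (degrees/s): [147.25, 147.25, 180, 180, 180, 180].

INTERFACE

Orientations are given as [roll, pitch, yaw] about the fixed x, y, z axes, in that order (R = Rz(yaw) Ry(pitch) Rx(roll)).
In Python, from workcell import env, cams gives the robot as it stands.
- The arm moves only by the tool apply_moves, never from a script. Its argument "deltas" is a list of rows, each a list of 5 numbers: the shift along the tool's x, y, z in m, then the turn about the tool's z in rad, then the opening, from -1 (shut) to 1 (fully open), so that 0 is half open. In form: [[tx, ty, tz, roll, gripper], ...]. A call has 1 to 5 rows; each row is the pose to reach, as a shift and turn from the pose commanded when the call began, along the tool's axes at that moment; what a row does not reach only later rows make up. A row lasts 1/10 s, in which the tool goes at most 50 mm and 8.59 degrees, less where a joint would pass 70% of its speed; a pose out of reach is approached as far as the arm can. A call with a gripper value outside its range is refused whole. The fingers move at their own pace and stop on an object; "grip_force" is the grip in N (left out, the last holds). Time passes only in rows, so rows that repeat a pose let the fingers close. It gives the time, the measured TCP pose, the force, the opening and the grip force at its end, in the units of the state.
- env.state(): the state, without advancing time (a new reading comes with each control period).
- cams.grab_frame(name): name is "scene" or "top" or "wrist"; returns the picture (480x640x3 uint8, blue, green, red); there is no depth.
- cams.get_calibration(name): a dict with "mtx" (3x3 intrinsics, pixels), "eye" and "attitude" of the camera in the world; the wrist camera has in their place "tool_from_camera" (4x4, takes a point from camera to tool coordinates, whose origin is the TCP and whose axes are the flange's). Camera axes: x right, y down, z forward; pixel columns grow to the right and rows downward; lengths in mm; the calibration is good to about 2 mm. A picture is of the moment at which its call begins: read the wrist's pose just before it. get_calibration takes no time and is no camera call.
- env.job_done(): hands the job in; it is judged then, once.
The state is a dict: "time_s": time; "qpos": joint angles; "qvel": joint speeds; "effort": joint torques, N m; "ee_pos": TCP position; "ee_rot": TCP orientation; "force": force on the tool from outside, world axes, zero at the start; "torque": the same for the moment, N m; "gripper_width": finger opening in mm; "gripper_force": force on a finger pad.
Only numpy, scipy, OpenCV 4.12 (cv2) and the standard library are available. Lean on these libraries where they do the work, as an engineer would, in place of code of your own. Each camera call takes 0.05 s, during which the arm holds its last target. There are 200 camera calls.

TASK

Two green steel tool cases stand on the garage bench with their hasps flipped open. Swing the hasp of the longer, lower case over and press it fully down onto its staple, ready for the padlock, and leave the hasp of the short, tall chest open as it is.

Things in the scene. Friction and masses are not known exactly. Their poses are not given: they have to be found in the camera images.
- case_hinge (a point): Middle of the hasp's hinge line on the long low green steel case (340 mm wide in y, 220 deep in x, 90 high, fixed), 6 mm above its flat lid, 20 mm behind its middle. Axes are the case's: z up, y along the hinge line, -x towards its front edge and the staple: a round-wire loop fixed 90 mm from the hinge line, its top 19 mm above that line.
- case_hasp (a joint): Steel strap 36 mm wide, 4 thick, 115 long from hinge line to tip; slot for the staple 10 mm wide, 76 to 104 mm out. Angle in rad: 0 closed, lying level along -x of case_hinge, its top 2 mm above the hinge line, on a stop; pi/2 upright; starts at 1.65 to 2.05, leaning back to +x. Stiff hinge (0.14 N m): it stays where left; 2 to 6 N moves it.
- chest_hasp (a joint): The same kind of hasp, same size and angles (0 closed, starts at 1.65 to 2.05 rad), on the short tall green steel chest (200 mm wide, 220 mm deep, 130 mm high, fixed to the bench). It is to stay open.
- chest_tip (a point): Middle of the tip edge of the chest's hasp strap, 115 mm from its hinge line; it moves with the strap.

How it is judged:
By the outcome, as a careful person would: the job done as asked, in the order asked, and still so for the second after the job is handed in, with the robot touching nothing.
It also fails if it takes over 32 s, if anything falls off the work surface, if the arm or the gripper's body presses on something with over 40 N, if the wrist force passes 120 N, or if a joint passes its speed limit or range.

## Working session

There is one attempt and no reset: what is moved stays moved. The work goes in short steps, Python scripts to look and compute and a tool call to move; the robot and the scene stay as the last step left them, time stands still between calls to the robot, and variables do not carry over. Pictures are saved under pics/ and viewed, at most 10 in all, crops included, and the job is handed in when it is done.

Besides the shell and the picture viewer there is one more tool, called after ">>>" by a JSON object that holds its "api" and its "payload". apply_moves: Moves the arm, as the interface text tells. Its arguments: {"type":"object","properties":{"deltas":{"type":"array"},"grip_force":{"type":"number"}},"required":["deltas"]}

```bash
mkdir -p pics
python3 - <<'E'
from workcell import env, cams
import cv2, numpy as np
for n in ("scene","top"):
    f=cams.grab_frame(n); cv2.imwrite(f"pics/{n}1.png",f)
    c=cams.get_calibration(n); print(n,c)
s=env.state(); print(s['ee_pos'],s['ee_rot'],s['time_s'])
print(cams.get_calibration("wrist"))
E
```

```text
scene {'mtx': array([[483.03259027,   0.        , 315.91301566],
       [  0.        , 483.03259027, 240.60421733],
       [  0.        ,   0.        ,   1.        ]]), 'eye': array([1121.95919911, -185.46454009,  573.59474402]), 'attitude': array([-121.93526984,    0.82049969,   73.73987118])}
top {'mtx': array([[571.57300749,   0.        , 311.24460623],
       [  0.        , 571.57300749, 239.26094796],
       [  0.        ,   0.        ,   1.        ]]), 'eye': array([ 300.54363912,   13.29353103, 1154.53187402]), 'attitude': array([-170.79429216,   -1.24877217,  -88.60406299])}
[151.45950268 554.22041489 213.21556223] [-1.79908838e+02 -2.52322885e-03  1.64714860e+02] 0.1
{'mtx': array([[343.67045105,   0.        , 318.7546065 ],
       [  0.        , 343.67045105, 239.1868337 ],
       [  0.        ,   0.        ,   1.        ]]), 'tool_from_camera': array([[ 8.09758943e-05, -9.60433327e-01, -2.78509997e-01,
         7.70082064e+01],
       [ 9.99999358e-01, -2.36911496e-04,  1.10772878e-03,
        -2.49588096e-01],
       [-1.12988186e-03, -2.78509908e-01,  9.60432691e-01,
        -1.70743391e+02],
       [ 0.00000000e+00,  0.00000000e+00,  0.00000000e+00,
         1.00000000e+00]])}
```

View pics/scene1.png

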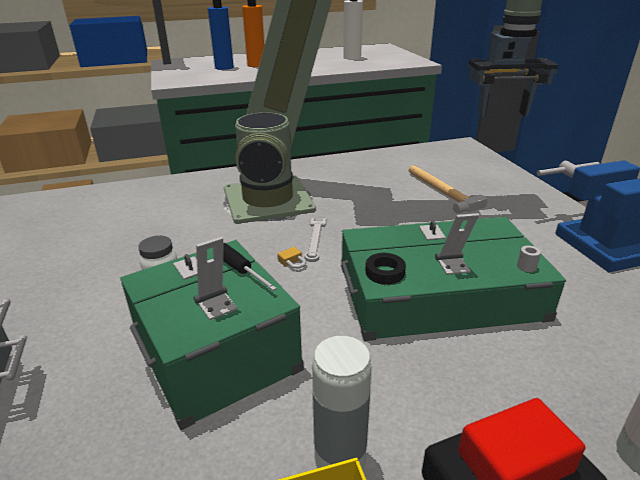

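View pics/top1.png

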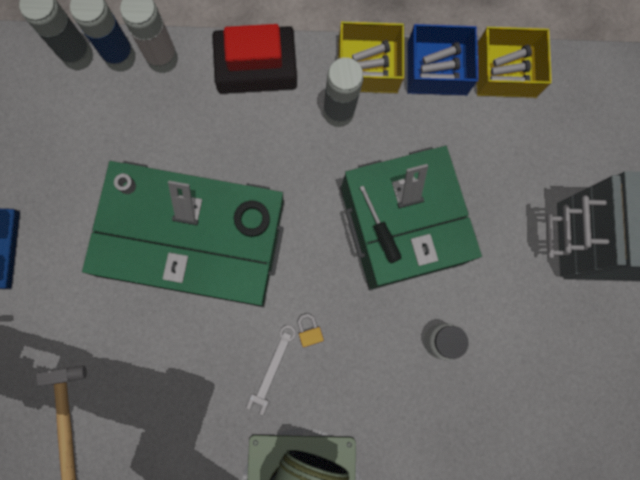

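The scene shows the long case right of centre, with its strap tip near (463,214) and hinge plate near (455,266). In the top view it is the left case, with lid corners near (109,162), (284,191), (264,305) and (83,272) and its staple near (175,268).

```bash
cat > h.py <<'E'
import numpy as np, cv2
from scipy.spatial.transform import Rotation as R
from workcell import env, cams
def ray(name,px):
    c=cams.get_calibration(name); d=np.linalg.inv(c['mtx'])@[px[0],px[1],1]
    return c['eye'], R.from_euler('xyz',c['attitude'],degrees=True).as_matrix()@d
def onz(name,px,z):
    e,d=ray(name,px); return e+d*(z-e[2])/d[2]
def tri(p,q):
    a,u=ray('scene',p); b,v=ray('top',q)
    s=np.linalg.lstsq(np.c_[u,-v],b-a,rcond=None)[0]
    A=a+s[0]*u;B=b+s[1]*v; return (A+B)/2, np.linalg.norm(A-B)
E
python3 - <<'E'
from h import *
np.set_printoptions(precision=1,suppress=True)
P=[onz('top',p,90) for p in [(109,162),(284,191),(264,305),(83,272)]]
print(np.array(P)); 
for i in range(4): print(np.linalg.norm(P[i]-P[i-1]))
print('ctr',np.mean(P,0)); d=P[0]+P[1]-P[2]-P[3]; print('yaw case x',np.degrees(np.arctan2(d[1],d[0])))
e=P[0]+P[3]-P[1]-P[2]; print('yaw case y',np.degrees(np.arctan2(e[1],e[0])))
print('staple',onz('top',(175,268),100))
i=cv2.imread('pics/top1.png')[140:320,70:300]; a=cv2.resize(i,None,fx=3,fy=3,interpolation=cv2.INTER_CUBIC)[:540,:690]
j=cv2.imread('pics/scene1.png')[195:285,400:520]; b=cv2.resize(j,None,fx=5,fy=5,interpolation=cv2.INTER_CUBIC)
cv2.imwrite('pics/ctop.png',a);cv2.imwrite('pics/cscene.png',b)
E
```

```text
[[612.6 385.   90. ]
 [565.6  48.6  90. ]
 [348.1  78.7  90. ]
 [400.4 415.8  90. ]]
214.46377998746877
339.65331408965426
219.5904575467288
341.2002893209667
ctr [481.7 232.   90. ]
yaw case x -8.054426720188063
yaw case y 81.61277737869516
staple [411.3 244.5 100. ]
```

View pics/ctop.png

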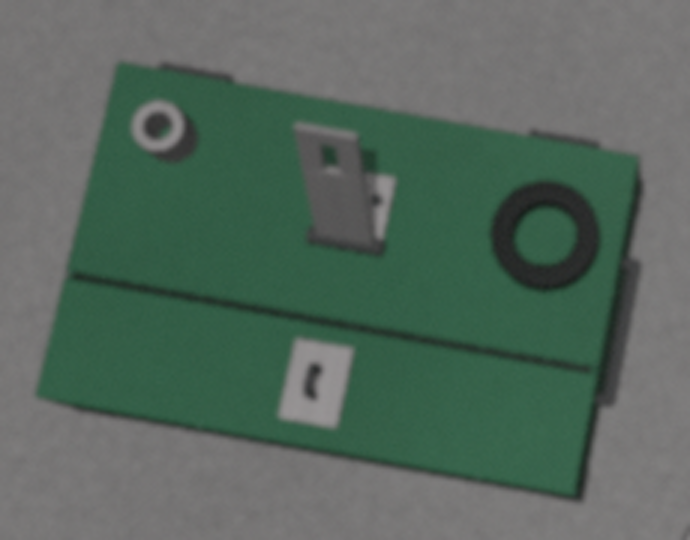

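View pics/cscene.png

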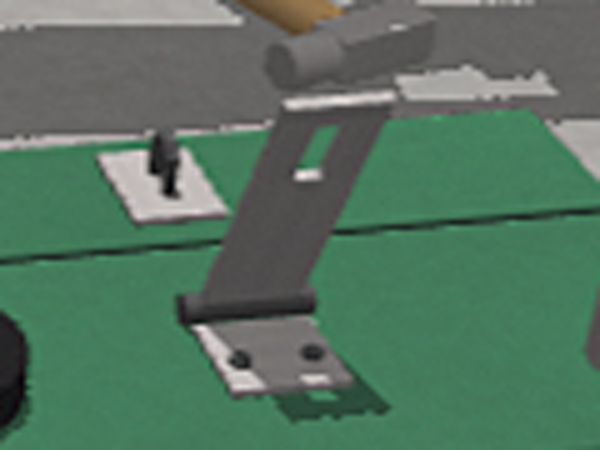

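The crops show the hinge knuckle mid at top px (185,220) and scene px (449.4,256). The tip edge mid is at top px (178.7,184) and scene px (467.6,215.4). I'll triangulate both.

Run:
```python
from h import *
np.set_printoptions(precision=1,suppress=True)
h,g=tri((449.4,256),(185,220)); t,k=tri((467.6,215.4),(178.7,184)); print(h,g,t,k,np.linalg.norm(t-h))
th=np.radians(-8.2); X=np.array([np.cos(th),np.sin(th),0]);Y=np.array([-X[1],X[0],0])
H2=np.array([481.7,232,96])+20*X; print('hinge by lid',H2,'by staple',np.array([411.3,244.5,96])+90*X)
d=t-h; print('angle',np.arctan2(d[2],-d@X),'side',d@Y)
```

```text
[503.2 233.3  94.7] 1.4631889173833763 [545.5 225.9 200.2] 1.571565056899545 113.86009630591383
hinge by lid [501.5 229.1  96. ] by staple [500.4 231.7  96. ]
angle 1.956646700025969 side -1.2342015727584155
```

>>> {"api": "apply_moves", "payload": {"deltas": [[-0.04, -0.015, -0.03, -0.124, -1], [-0.085, -0.035, -0.03, -0.124, -1], [-0.13, -0.053, -0.03, -0.124, -1], [-0.175, -0.071, -0.03, -0.124, -1], [-0.22, -0.09, -0.03, -0.124, -1]], "grip_force": 30}}

```text
time_s: 0.6
ee_pos: [341.2, 408.4, 243.7]
ee_rot: [-180.0, -0.0, 171.8]
force: [0.8, 0.8, 0.5]
gripper_width: 53.9
gripper_force: 0.0
```

>>> {"api": "apply_moves", "payload": {"deltas": [[-0.04, -0.022, 0, 0, -1], [-0.08, -0.044, 0, 0, -1], [-0.12, -0.066, 0, 0, -1], [-0.16, -0.088, 0, 0, -1], [-0.2, -0.11, 0, 0, -1]]}}

```text
time_s: 1.1
ee_pos: [523.5, 271.0, 243.6]
ee_rot: [-180.0, -0.0, 171.8]
force: [0.6, 0.3, -0.4]
gripper_width: 14.8
gripper_force: 0.0
```

>>> {"api": "apply_moves", "payload": {"deltas": [[-0.04, -0.022, 0, 0, -1], [-0.076, -0.0435, 0, 0, -1], [-0.076, -0.0435, 0, 0, -1]]}}

```text
time_s: 1.4
ee_pos: [594.8, 214.9, 242.5]
ee_rot: [-179.9, 0.0, 171.5]
force: [-0.4, 0.5, -0.3]
gripper_width: 0.6
gripper_force: 0.0
```

Run:
```python
from h import *
s=env.state(); print(s['ee_pos'],s['force'],s['gripper_width'])
f=cams.grab_frame('wrist'); cv2.imwrite('pics/w1.png',f)
```

```text
[594.8106623 214.9414283 242.5231898] [-0.42199221  0.45196929 -0.28061809] 0.5754829237252905
```

View pics/w1.png

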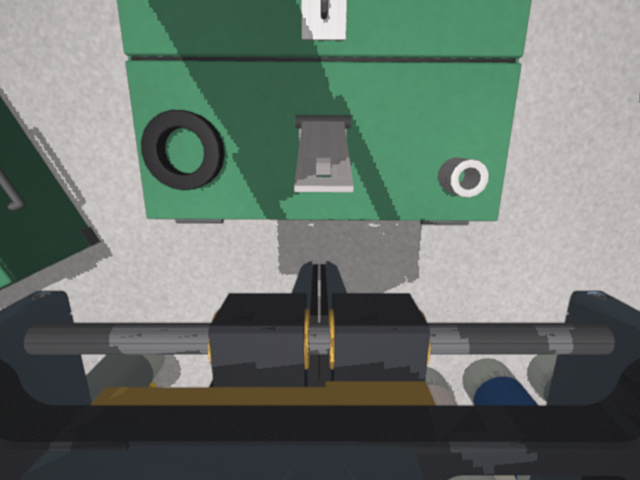

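The wrist view shows the strap tip centred at about column 323 and the fingers at 319, so they are lined up within 2 mm, with the fingers behind the strap. I'll descend now.

>>> {"api": "apply_moves", "payload": {"deltas": [[0, 0.002, 0.03, 0, -1], [0, 0.002, 0.065, 0, -1], [0, 0.002, 0.086, 0, -1], [0, 0.002, 0.086, 0, -1]]}}

```text
time_s: 1.85
ee_pos: [588.4, 220.8, 154.4]
ee_rot: [-179.8, -0.4, 171.9]
force: [-0.5, -0.2, -0.0]
gripper_width: 0.6
gripper_force: 0.0
```

>>> {"api": "apply_moves", "payload": {"deltas": [[0.015, 0, 0, 0, -1], [0.03, 0, 0, 0, -1], [0.045, 0, 0, 0, -1], [0.06, 0, 0, 0, -1], [0.074, 0, 0, 0, -1]]}}

```text
time_s: 2.35
ee_pos: [518.7, 232.3, 160.1]
ee_rot: [179.9, 0.2, 171.9]
force: [2.6, 0.1, 0.8]
gripper_width: 0.3
gripper_force: 1.2
```

>>> {"api": "apply_moves", "payload": {"deltas": [[0.016, 0, 0.002, 0, -1], [0.031, 0, 0.008, 0, -1], [0.044, 0, 0.018, 0, -1], [0.054, 0, 0.031, 0, -1], [0.06, 0, 0.044, 0, -1]]}}

```text
time_s: 2.85
ee_pos: [458.8, 240.9, 115.2]
ee_rot: [179.8, 0.1, 171.9]
force: [0.8, 0.1, 1.2]
gripper_width: 0.6
gripper_force: 0.8
```

>>> {"api": "apply_moves", "payload": {"deltas": [[0.001, 0, 0.005, 0, -1], [0.002, 0, 0.01, 0, -1], [0.002, 0, 0.014, 0, -1], [0.002, 0, 0.016, 0, -1], [0.002, 0, 0.016, 0, -1]]}}

```text
time_s: 3.35
ee_pos: [457.5, 240.1, 98.3]
ee_rot: [180.0, 0.0, 171.8]
force: [-0.2, -0.5, 3.7]
gripper_width: 0.6
gripper_force: 1.5
```

>>> {"api": "apply_moves", "payload": {"deltas": [[0, 0, 0.001, 0, -1], [0, 0, 0.002, 0, -1], [0, 0, 0.003, 0, -1]]}}

```text
time_s: 3.65
ee_pos: [457.6, 240.1, 98.0]
ee_rot: [179.9, 0.1, 171.8]
force: [-7.2, -3.1, 27.9]
gripper_width: 0.4
gripper_force: 13.6
```

Run:
```python
from h import *
f=cams.grab_frame('scene'); cv2.imwrite('pics/s2.png',cv2.resize(f[190:300,380:530],None,fx=5,fy=5,interpolation=cv2.INTER_CUBIC))
```

```text
(no output)
```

View pics/s2.png

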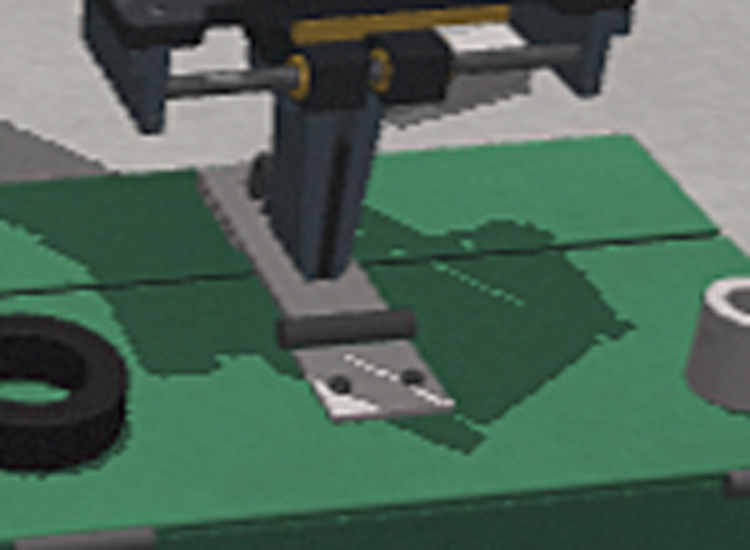

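The strap lies flat, with the staple loop standing through its slot. Force rose to 28 N at z = 98, which is the stop. I'll lift straight off.

>>> {"api": "apply_moves", "payload": {"deltas": [[0, 0, -0.01, 0, -1], [0, 0, -0.04, 0, -1], [0, 0, -0.08, 0, -1], [0, 0, -0.12, 0, -1], [0, 0, -0.15, 0, -1]]}}

```text
time_s: 4.2
ee_pos: [458.0, 240.1, 247.6]
ee_rot: [179.9, 0.2, 171.8]
force: [0.1, 0.4, -0.3]
gripper_width: 0.1
gripper_force: 0.0
```

>>> {"api": "apply_moves", "payload": {"deltas": [[-0.04, 0, 0, 0, -1], [-0.08, 0, 0, 0, -1], [-0.11, 0, 0, 0, -1], [-0.11, 0, 0, 0, -1], [-0.11, 0, 0, 0, -1]]}}

```text
time_s: 4.7
ee_pos: [566.1, 224.0, 244.2]
ee_rot: [-180.0, -0.1, 171.8]
force: [-0.4, 0.3, 0.3]
gripper_width: 0.3
gripper_force: 0.0
```

Run:
```python
from h import *
f=cams.grab_frame('scene'); cv2.imwrite('pics/s3.png',f); print(env.state()['ee_pos'],env.state()['force'])
```

```text
[565.40856656 224.15063384 244.51159911] [0.78481708 0.52488377 0.00135493]
```

View pics/s3.png

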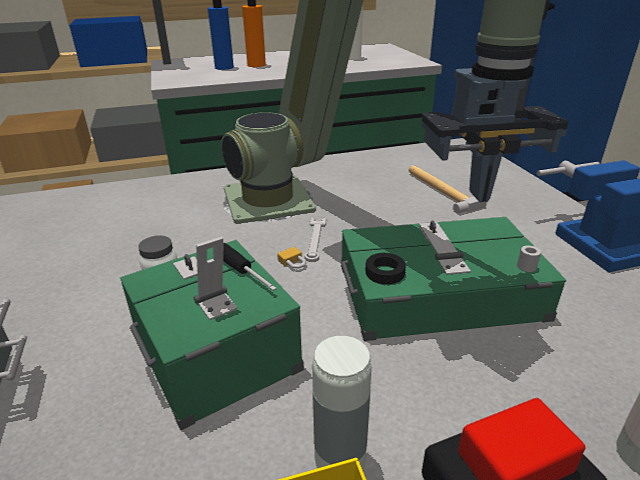

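The long case's hasp lies flat with the staple through it at (433,226). The chest's hasp is still open at (210,265), and the arm is clear of everything.

```bash
python3 -c "
from workcell import env
print(env.job_done())"
```

```text
the job is handed in; nothing more can be done
None
```

I closed the long, low case's hasp and pressed it down onto its staple until it hit the stop (about 28 N), left the tall chest's hasp open, and handed the job in at about 5 s with the arm clear.

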